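# Check the closing force of a two-part mould on the bench force gauge

### The job

Check the closing force of the small injection mould whose lower half is bolted on the bench force gauge. With the upper half still off, switch the gauge on with the round key, zero it with the square key and start its recording with the wide bar key, pressing each key fully down, one at a time in that order. Then set the upper half on the two dowels, large hole on the large dowel, press it down against the sprung pins until the two halves meet flush all round, and finish while still holding the mould shut with a firm push, at least 15 N and less than 40 N on the gauge, without letting go; leave the brass nozzle, hex key and caliper lying in front where they are.

Things in the scene. Friction and masses are not known exactly. Their poses are not given: they have to be found in the camera images.
- gauge: bench force gauge, low grey box 126 x 180 mm (x, y), fixed; origin under its centre on the bench, z up, front faces its -x. On it, centred 30 mm to +y, the aluminium lower mould half (72 x 112 mm, long along y), flat upper face 74 mm above the bench. At 56 mm to -y a black panel (top at 40 mm) with three white keys in a line along x and a small display at its +x end
- lower_face (a point): centre of the lower mould half's flat upper face (74 mm above the bench); axes as the gauge's
- large_dowel (a point): centre of the top of the large steel dowel, 14 mm thick, standing 16 mm out of the lower half's face, its last 4 mm tapered to 9 mm; 42 mm to +y of the face's centre
- small_dowel (a point): centre of the top of the small steel dowel, 9 mm thick, standing 16 mm out of the face, its last 4 mm tapered to 4 mm; 42 mm to -y of the face's centre
- pins_top (a point): middle of the tops of the four 6 mm return pins of the sprung ejector plate (at x +-27, y +-26 mm about the face's centre); they stand 6 mm out of the lower half's face until pushed down together
- ejector (a joint): how far the return pins are pushed down, m: 0 sprung up, 0.006 flush with the face (mould shut). Springs lift them with about 7 N at 0 and 12 N at 0.006, more than the upper half weighs, so it stays 6 mm open unless pressed; the gauge feels the upper half's weight as well as the push
- key_power_top (a point): centre of the top of the round power key (18 mm across), nearest the display; 47 mm above the bench
- key_zero_top (a point): centre of the top of the square zero key (18 x 18 mm), the middle one, 30 mm from its neighbours; 47 mm above the bench
- key_record_top (a point): centre of the top of the wide bar record key (17 mm along x, 34 mm along y), at the front edge of the panel; 47 mm above the bench
- key_power (a joint): travel of the round key, m: 0 up, 0.004 fully down (about 4 N); springs back
- key_zero (a joint): travel of the square key, m: 0 up, 0.004 fully down (about 4 N); springs back
- key_record (a joint): travel of the bar key, m: 0 up, 0.004 fully down (about 4 N); springs back
- mould_top: loose aluminium upper mould half, about 0.45 kg, lying on the bench with its mating face down; plate 72 x 112 x 16 mm (x, y, z) with a block 34 x 46 x 24 mm (x, y, z) on the middle of its top to hold it by; origin at the centre of the mating face (its underside), z up
- large_hole (a point): centre of the upper mouth (16 mm above the mating face) of the large through hole, 15.8 mm wide, 42 mm to +y of the upper half's centre
- small_hole (a point): centre of the upper mouth of the small through hole, 10.8 mm wide, 42 mm to -y of the upper half's centre
- upper_face (a point): centre of the upper half's mating face (its underside). Furniture near the upper half: a plywood toggle-clamp fixture (149 mm high) behind it, an open insert case to its right and a 165 mm high drawer cabinet beyond that
- grip_block (a point): centre of the top of the upper half's block, 40 mm above the mating face; 34 mm wide along the part's x
- hex_key: hex key with red sleeve, 103 x 30 x 9 mm, a bystander lying on the bench; origin under its centre
- caliper: digital caliper, 225 x 74 x 14 mm, a bystander lying on the bench; origin under its centre
- nozzle: small brass nozzle standing on its hexagon, 22 mm wide, 30 mm high, a bystander; origin under its centre

How it is judged (in metres and radians):
On the way, in this order (a step that is already met when the one before it is completed fails the run):
1. the round power key is fully down, the other keys up, the upper half off the gauge (value of joint key_power above 0.003 m and value of joint each of key_zero, key_record below 0.001 m and contact force between mould_top and gauge below 0.3 N), for 0.05 s.
2. then the square zero key is fully down, the other keys up, the upper half off the gauge (value of joint key_zero above 0.003 m and value of joint each of key_power, key_record below 0.001 m and contact force between mould_top and gauge below 0.3 N), for 0.05 s.
3. then the bar record key is fully down, the other keys up, the upper half off the gauge (value of joint key_record above 0.003 m and value of joint each of key_power, key_zero below 0.001 m and contact force between mould_top and gauge below 0.3 N), for 0.05 s.
At the end, for the whole second after the job is handed in: still held by the fingers (over 5 N): upper half the right way round on both dowels (holes within 3 mm of them), gap under 1 mm, level within 0.015 rad, pins pushed in over 5 of 6 mm, halves pressed together with 13 to 45 N, at rest (value of joint ejector above 0.005 m and z of upper_face in the frame of lower_face below 0.001 m and distance between large_hole and large_dowel below 0.003 m and distance between small_hole and small_dowel below 0.003 m and angle between the z axis of mould_top and the z axis of gauge, either way round below 0.015 rad and contact force between mould_top and gauge between 13 and 45 N and contact force between the fingers and mould_top above 5 N and linear speed of mould_top below 0.01 m/s); the arm keeps its last pose, push and grip.
It fails at once if the nozzle, hex key or caliper is moved more than 15 mm (distance of any of nozzle, hex_key, caliper from where it was at the start of the episode above 0.015 m).
It also fails if it takes over 69 s, if anything falls off the work surface, if the arm or the gripper's body presses on something with over 40 N, if the wrist force passes 120 N, or if a joint passes its speed limit or range.

### The arm

A 7-joint arm with a two-finger parallel gripper is mounted at the origin on the work surface; the furniture and walls round the work are solid. World frame = base frame: x ahead of the robot, y to its left, z up, the work surface at z = 0. Lengths are in mm, angles in rad, forces in N, time in s.
With the tool pointing down it reaches from about 425 to 975 mm from the base axis. Payload 16.7 kg.
Tool frame: the origin (TCP) lies at the very end of the fingers, on their centre line; the grasp point (between the pads) lies 19 mm behind it (env.tcp_to_grasp is the distance from the TCP to the grasp point, in mm); z points along the fingers, y is the line along which they close (so a half turn about z gives the same grasp; the last joint's range is limited). The gripper opens to 85 mm and grips with 20 to 120 N. Pads are 22 mm wide; open, the fingers measure 114 mm over their backs; the gripper's body (76 mm by 85 mm) begins 54 mm behind the grasp point. The pads swing forward as they close: fully open they stand 13 mm farther back than shut.
Start: joints at [1.06, 0.426, 0.074, 1.606, -0.034, 1.111, -0.067], TCP at [238.257, -631.514, 231.302] pointing down, gripper open.
Joint ranges: [-2.85, 2.85], [-0.5, 2.14], [-1.23, 1.37], [0.21, 2.46], [-1.02, 4.16], [0.16, 2.05], [-2.73, 2.73]. Speed limits (rad/s): [1.89, 1.89, 2.39, 2.39, 3.01, 3.01, 3.01].

### API

Orientations are given as a rotation vector (axis times angle).
In Python, from bench import env gives the robot as it stands. The module is installed in compiled form; this text tells all that it offers.
- The arm moves only by the tool drive_tool, never from a script. Its argument "series" is a list of rows, each a list of 3 entries, a list of its own where there are three numbers: the shift along the tool's x, y, z in m, then the turn, a rotation vector about the tool's x, y, z in rad, then the finger opening in m, from 0 to 0.0854. In form: [[[tx, ty, tz], [ax, ay, az], claw], ...]. A call has 1 to 8 rows; each row shifts and turns the commanded pose from where the row before left it, along the tool's axes as they then stand; what a row does not reach is not made up. A row lasts 1/12 s, in which the tool goes at most 41.7 mm and 7.16 degrees, less where a joint would pass 70% of its speed; a pose out of reach is approached as far as the arm can. A call is refused whole if a number of a shift passes 0.0417 or a number of a turn 0.125, either way. A call with a gripper value outside its range is refused whole. The fingers move at their own pace and stop on an object; the grip force is fixed at half the most. Time passes only in rows, so rows that do not move let the fingers close. It gives the time, the measured TCP pose, the force, the opening and the grip force at its end, in the units of the state.
- env.get_state(): the state, without advancing time (a new reading comes with each control period).
- env.camera(name): name is "scene" or "top"; returns a dict with "img" (420x560x3 uint8, red, green, blue), "fovy" (degrees; the focal length in pixels is half the picture's height over the tangent of half this angle, whatever the lens; pixels are square), "cx", "cy" (the principal point, pixels), "extrinsics" (4x4, takes a point from world to camera coordinates). Camera axes: x right, y down, z forward; pixel columns grow to the right and rows downward; lengths in mm; the calibration is good to about 2 mm. A picture is of the moment at which its call begins. There is no depth.
- env.hand_in(): hands the job in; it is judged then, once.
Trained networks look in a picture, given as the dict that the camera call returned (one of the last four; its "shot" number tells which), for a name from the list of things; names that differ only in an ending like _2 or _b are one class to them, and where a whole thing is asked for, a point or a joint stands for the part that bears it (a point fixed in the world has none). Each returns a list of dicts, best first, with "p" (0 to 1); they miss things now and then, are a little off and sometimes report something else, mostly with a low value. They report only what shows in the picture. A call takes as long as a camera call.
- env.spot_in(picture, label): "at" ([x, y, z] in mm, in world coordinates, good to about 4 mm: the middle of the surface that is visible of it).
- env.cut_out(picture, label): "pixels" (420x560 bool, what is visible of it).
- env.pinpoint(picture, label): "at" ([x, y, z] in mm, in world coordinates, good to about 4 mm: a listed point, or the origin of a listed thing).
The state is a dict: "time_s": time; "q": joint angles; "joint_velocities": joint speeds; "tau": joint torques, N m; "eef_pos": TCP position; "tcp_rot": TCP orientation; "force": force on the tool from outside, world axes, zero at the start; "torque": the same for the moment, N m; "finger_gap": finger opening in mm; "grip_force": force on a finger pad.
Only numpy, scipy, OpenCV 4.12 (cv2) and the standard library are available. Lean on these libraries where they do the work, as an engineer would, in place of code of your own. Each camera call takes 0.05 s, during which the arm holds its last target. There are 200 camera calls.

## Working session

There is one attempt and no reset: what is moved stays moved. The work goes in short steps, Python scripts to look and compute and a tool call to move; the robot and the scene stay as the last step left them, time stands still between calls to the robot, and variables do not carry over. Pictures are saved under pics/ and viewed, at most 10 in all, crops included, and the job is handed in when it is done.

Besides the shell and the picture viewer there is one more tool, called after ">>>" in YAML: its name, and indented under it one key for each argument. drive_tool: Moves the arm, as the interface text tells. Its arguments: {"type":"object","properties":{"series":{"type":"array"}},"required":["series"]}

```bash
mkdir -p pics; python3 - <<'E'
from bench import env
import cv2,numpy as np
s=env.get_state();print({k:np.round(v,3) for k,v in s.items()})
T=env.camera("top");S=env.camera("scene")
for n,p in(("top",T),("scene",S)):
    cv2.imwrite(f"pics/{n}0.png",p["img"][:,:,::-1])
    for l in["gauge","lower_face","large_dowel","small_dowel","pins_top","key_power_top","key_zero_top","key_record_top","mould_top","large_hole","small_hole","grip_block","hex_key","caliper","nozzle"]:
        r=env.pinpoint(p,l)[:2];print(n,l,[(np.round(d["at"],1).tolist(),round(d["p"],2)) for d in r])
E
```

```text
{'time_s': np.float64(0.0), 'q': array([ 1.06 ,  0.427,  0.074,  1.607, -0.034,  1.111, -0.067]), 'joint_velocities': array([ 0.001,  0.   , -0.   , -0.003,  0.002, -0.   ,  0.001]), 'tau': array([ 2.0000e-03, -9.4982e+01,  3.7620e+00, -4.6349e+01,  1.9000e-02,
        1.0000e-02,  0.0000e+00]), 'eef_pos': array([ 238.111, -631.161,  230.562]), 'tcp_rot': array([-3.089e+00, -5.630e-01,  1.000e-03]), 'force': array([-0.176, -0.536, -0.303]), 'torque': array([ 0.001, -0.008, -0.092]), 'grip_force': np.float64(0.0), 'finger_gap': np.float64(85.414)}
top gauge [([451.6, 338.1, -3.0], 0.96)]
top lower_face [([444.7, 368.7, 74.8], 0.71)]
top large_dowel [([437.9, 416.7, 89.6], 0.56)]
top small_dowel [([450.8, 329.0, 91.9], 0.62)]
top pins_top [([448.8, 370.7, 75.5], 0.42)]
top key_power_top [([471.7, 290.8, 47.1], 0.42), ([440.3, 81.6, 3.5], 0.19)]
top key_zero_top [([445.6, 285.2, 43.8], 0.65)]
top key_record_top [([417.2, 275.7, 50.5], 0.44)]
top mould_top [([443.5, 86.7, 2.3], 0.76)]
top large_hole [([447.7, 123.5, 13.9], 0.93)]
top small_hole [([435.0, 40.9, 17.2], 0.76)]
top grip_bloc
[... 375 characters left out ...]
rge_dowel [([440.5, 412.8, 90.8], 0.77)]
scene small_dowel [([453.5, 329.6, 89.4], 0.59)]
scene pins_top [([447.0, 375.3, 77.4], 0.58)]
scene key_power_top []
scene key_zero_top [([441.6, 284.4, 48.0], 0.59)]
scene key_record_top [([411.9, 278.1, 48.2], 0.57), ([454.2, 331.2, 89.1], 0.41)]
scene mould_top [([442.0, 82.9, -1.4], 0.94)]
scene large_hole [([448.6, 124.2, 14.3], 0.84), ([444.1, 288.2, 47.8], 0.33)]
scene small_hole [([441.4, 40.8, 17.9], 0.62)]
scene grip_block [([444.0, 83.7, 40.6], 0.87), ([446.4, 374.6, 75.7], 0.57)]
scene hex_key [([326.9, 166.2, 1.2], 0.63)]
scene caliper [([266.4, 309.4, -4.6], 0.83), ([437.7, 42.4, 18.4], 0.74)]
scene nozzle [([319.4, 246.6, -4.8], 0.58)]
```

View pics/top0.png

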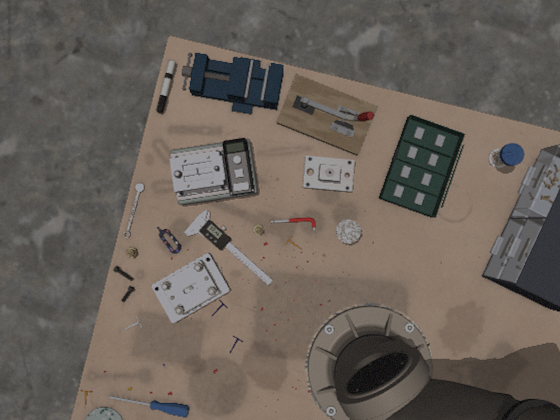

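View pics/scene0.png

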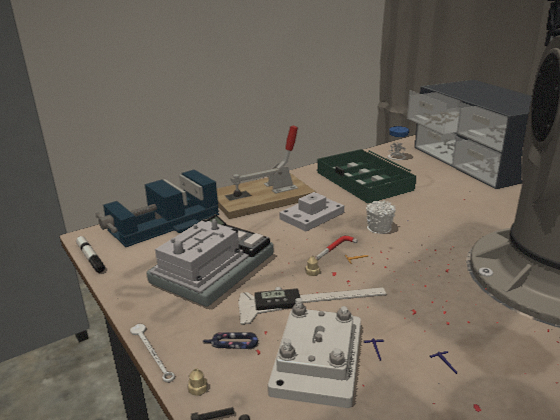

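The top view shows the gauge at about (213,170), with its keypad on its right side at x≈238. The upper half is at (329,173), with the clamp board just behind it. The nozzle is at (259,229), the hex key at (295,221) and the caliper at (230,245).

```bash
cat > h.py <<'E'
import numpy as np
from scipy.optimize import least_squares
G={"lower_face":(0,30,74),"large_dowel":(0,72,90),"small_dowel":(0,-12,90),"pins_top":(0,30,80),"key_zero_top":(0,-56,47),"key_power_top":(30,-56,47),"key_record_top":(-30,-56,47),"gauge":(0,0,0)}
M={"large_hole":(0,42,16),"small_hole":(0,-42,16),"grip_block":(0,0,40),"mould_top":(0,0,0)}
def fit(obs,tab,key=None):
    # obs: list of (name,[x,y,z]) -> x,y,yaw (and keys' x offset if key)
    def f(p):
        c,s=np.cos(p[2]),np.sin(p[2]);r=[]
        for n,a in obs:
            q=np.array(tab[n],float)
            if key and n.startswith("key"): q[0]+=p[3]
            r+=[p[0]+c*q[0]-s*q[1]-a[0],p[1]+s*q[0]+c*q[1]-a[1]]
        return r
    x0=[450,obs[0][1][1],0]+([0] if key else [])
    r=least_squares(f,x0,loss="soft_l1",f_scale=4);return r.x,np.array(f(r.x)).reshape(-1,2)
E
python3 - <<'E'
from bench import env
from h import *
import cv2,pickle
O={"G":[],"M":[]}
for k in range(2):
  for c in("top","scene"):
    p=env.camera(c)
    for g,t in(("G",G),("M",M)):
      for l in t:
        r=env.pinpoint(p,l)
        if r and r[0]["p"]>.3 and abs(r[0]["at"][2]-t[l][2])<15: O[g].append((l,r[0]["at"]))
    if k==0:
      print(c,p["fovy"],p["cx"],p["cy"],p["extrinsics"].round(3).tolist())
pickle.dump(O,open("o.pkl","wb"))
x,r=fit(O["G"],G,1);print(x)
for (n,_),e in zip(O["G"],r):print(n,e.round(1))
x,r=fit(O["M"],M);print(x)
for (n,_),e in zip(O["M"],r):print(n,e.round(1))
print(env.get_state()["time_s"])
a=cv2.imread("pics/top0.png")[110:260,150:370];cv2.imwrite("pics/c1.png",cv2.resize(a,(792,540),interpolation=cv2.INTER_CUBIC))
E
```

```text
top 44.23730805633136 274.11589247125335 206.17960221815204 [[-0.021, -1.0, 0.008, 216.04], [-0.999, 0.021, -0.031, 364.99], [0.03, -0.009, -0.999, 1173.345], [0.0, 0.0, 0.0, 1.0]]
scene 44.72426117200354 285.9055493735805 212.68095735423 [[-0.766, -0.642, -0.018, 443.06], [-0.279, 0.357, -0.891, 99.606], [0.579, -0.678, -0.453, 824.535], [0.0, 0.0, 0.0, 1.0]]
[ 4.50193898e+02  3.41345166e+02  1.30885410e-01 -1.50218472e+01]
lower_face [0.5 0.7]
large_dowel [-3.8 -3.9]
small_dowel [1.7 1.2]
pins_top [-1.7 -2.4]
key_zero_top [ 0.4 -1.4]
key_power_top [ 2.5 -0.8]
key_record_top [-1.8  1.7]
gauge [-2.8  1.7]
lower_face [1.6 4. ]
large_dowel [-3.6  3.2]
small_dowel [0.8 1.7]
pins_top [ 4.6 -6.2]
key_zero_top [-0.1 -0.2]
key_record_top [0.5 3.2]
gauge [-0.8 -2.4]
lower_face [-3.   1.4]
large_dowel [ 2.8 -3.3]
small_dowel [2.9 3.7]
pins_top [-1.4 -1.8]
key_zero_top [-2.  -3.4]
key_power_top [ 1.  -1.6]
key_record_top [1.  0.6]
gauge [-4.2  2. ]
lower_face [2.2 3.3]
large_dowel [0.7 0.2]
small_dowel [0.1 2.3]
pins_top [ 1.2 -3.3]
key_zero_top [-1.1 -0. ]
gauge [ 0.9 -2.9]
[ 4.41765761e+02  8.27391243e+01 -1.40057561e-01]
small_hole [ 2.  -4.6]
grip_block [ 0.6 -1.3]
mould_top [-1.6  0.9]
large_hole [-0.1  2.2]
small_hole [-4.  -0.5]
mould_top [2.5 3.5]
large_hole [-1.   2.2]
small_hole [ 3.9 -2.7]
grip_block [-0.7 -0.8]
mould_top [-1.3  0.1]
large_hole [ 1.8 -0.1]
small_hole [-3.1  0.2]
grip_block [ 1.2 -2.2]
mould_top [-0.2  2.3]
4.2
```

View pics/c1.png

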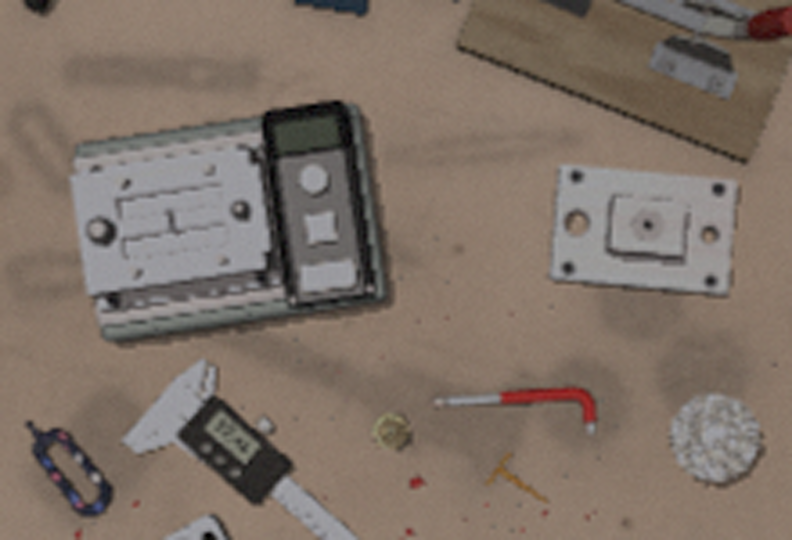

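The crop shows the large dowel at (101,231), the small dowel at (240,209) and the keys at (313,180), (321,228) and (328,276). The large hole is at (577,223), the small hole at (709,235) and the block at (647,226). The large hole is on the +y (left) side, so no half turn is needed.

```bash
cat >> h.py <<'E'
def ray(p,u,v,z):
    f=210/np.tan(np.radians(p["fovy"])/2);E=p["extrinsics"];R,t=E[:3,:3],E[:3,3]
    d=R.T@np.array([(u-p["cx"])/f,(v-p["cy"])/f,1]);o=-R.T@t
    return o+d*(z-o[2])/d[2]
E
python3 - <<'E'
from bench import env
from h import *
import pickle
O=pickle.load(open("o.pkl","rb"))
p=env.camera("top")
P={"key_power_top":(313,180),"key_zero_top":(321,228),"key_record_top":(328,276),"large_dowel":(101,231),"small_dowel":(240,209)}
H={"large_hole":(577,223),"small_hole":(709,235),"grip_block":(647,226)}
for tab,pix,g in((G,P,"G"),(M,H,"M")):
    ob=[(n,ray(p,(a+.5)/3.6-.5+150,(b+.5)/3.6-.5+110,tab[n][2])) for n,(a,b) in pix.items()]
    x,r=fit(ob,tab,g=="G");print(g,x.round(3));print([(n,a.round(1).tolist(),e.round(1).tolist()) for (n,a),e in zip(ob,r)])
print(ray(p,(745+.5)/3.6+149.5,(160+.5)/3.6+109.5,20),ray(p,(460+.5)/3.6+149.5,(47+.5)/3.6+109.5,20),"handle",ray(p,366,117,140))
s=env.get_state();print(s["q"],s["eef_pos"],s["tcp_rot"])
E
```

```text
G [ 4.49124e+02  3.41818e+02  1.32000e-01 -1.36300e+01]
[('key_power_top', [472.4, 289.2, 47.0], [0.3, -0.7]), ('key_zero_top', [442.9, 284.9, 47.0], [0.1, -0.4]), ('key_record_top', [413.4, 281.1, 47.0], [-0.2, -0.6]), ('large_dowel', [439.6, 411.6, 90.0], [0.0, 1.6]), ('small_dowel', [450.9, 329.8, 90.0], [-0.2, 0.2])]
M [ 4.40996e+02  8.43560e+01 -1.11000e-01]
[('large_hole', [445.8, 125.7, 16.0], [-0.1, 0.4]), ('small_hole', [436.5, 42.8, 16.0], [-0.2, -0.2]), ('grip_block', [440.7, 84.5, 40.0], [0.3, -0.2])]
[482.87608794  19.595256    20.        ] [557.70633047 197.00308568  20.        ] handle [542.66173532  18.99437302 140.        ]
[ 1.060511    0.4260915   0.07392003  1.60599389 -0.03413628  1.11079212
 -0.06709879] [ 238.25170166 -631.52259679  231.31075114] [-3.09060244e+00 -5.63504367e-01 -7.71149823e-05]
```

>>> drive_tool:
  series:
    - [[0.035,0,-0.015],[0,0,0],0]
    - [[0.04,0,-0.01],[0,0,0],0]
    - [[0.04,0,0],[0,0,0],0]
    - [[0.04,0,0],[0,0,0],0]

```text
time_s: 4.58
eef_pos: [384.8, -576.4, 257.3]
tcp_rot: [3.09, 0.562, 0.001]
force: [0.8, -1.6, -0.1]
finger_gap: 38.9
grip_force: 0.0
```

```bash
python3 - <<'E'
from bench import env
s=env.get_state();print(s["time_s"],s["q"],s["eef_pos"],s["tcp_rot"])
E
```

```text
4.5833 [ 0.86488803  0.43540661  0.03415412  1.53165429 -0.01573744  1.17326765
 -0.30893321] [ 384.82566321 -576.37277051  257.31924267] [3.08957858e+00 5.62104722e-01 1.28983744e-03]
```

>>> drive_tool:
  series:
    - [[0,0,0],[0,0,0.115],0]
    - [[0,0,0],[0,0,0.114],0]
    - [[0.0155,-0.037,0],[0,0,0],0]
    - [[0.0155,-0.037,0],[0,0,0],0]
    - [[0.0155,-0.037,0],[0,0,0],0]
    - [[0.0155,-0.037,0],[0,0,0],0]
    - [[0.0155,-0.037,0],[0,0,0],0]
    - [[0.0155,-0.037,0],[0,0,0],0]

```text
time_s: 5.25
eef_pos: [446.4, -342.7, 256.5]
tcp_rot: [3.134, 0.207, 0.0]
force: [0.0, -0.3, -0.5]
finger_gap: 0.3
grip_force: 0.0
```

>>> drive_tool:
  series:
    - [[0.0155,-0.037,0],[0,0,0],0]
    - [[0.0155,-0.037,0],[0,0,0],0]
    - [[0.0155,-0.037,0],[0,0,0],0]
    - [[0.0155,-0.037,0],[0,0,0],0]
    - [[0.0155,-0.037,0],[0,0,0],0]
    - [[0.003,-0.038,0],[0,0,0],0]
    - [[0.003,-0.038,0],[0,0,0],0]
    - [[0.003,-0.038,0],[0,0,0],0]

```text
time_s: 5.92
eef_pos: [492.5, -34.9, 256.5]
tcp_rot: [3.135, 0.207, 0.001]
force: [1.8, 0.1, 0.0]
finger_gap: 0.1
grip_force: 0.0
```

>>> drive_tool:
  series:
    - [[0.003,-0.038,0],[0,0,0],0]
    - [[0.003,-0.038,0],[0,0,0],0]
    - [[0.003,-0.038,0],[0,0,0],0]
    - [[0.003,-0.038,0],[0,0,0],0]
    - [[0.003,-0.038,0],[0,0,0],0]
    - [[0.003,-0.038,0],[0,0,0],0]
    - [[0,0,0],[0,0,0],0]

```text
time_s: 6.5
eef_pos: [479.3, 199.1, 256.8]
tcp_rot: [-3.131, -0.218, -0.001]
force: [-0.5, 0.5, -0.4]
finger_gap: 0.2
grip_force: 0.0
```

```bash
python3 - <<'E'
from bench import env
s=env.get_state();print(s["time_s"],s["q"],s["eef_pos"],s["tcp_rot"],s["force"])
E
```

```text
6.5 [-0.12853671  0.17420766 -0.43318491  1.90115765  0.07989012  1.08130627
 -2.02490831] [479.32893934 199.12541894 256.8094131 ] [-3.13096409e+00 -2.18432986e-01 -1.14002287e-03] [-0.54540254  0.47826997 -0.4348332 ]
```

>>> drive_tool:
  series:
    - [[0.002,-0.03,0],[0,0,0],0]
    - [[0.002,-0.03,0],[0,0,0],0]
    - [[0.0016,-0.0295,0],[0,0,0.007],0]
    - [[0,0,0.039],[0,0,0],0]
    - [[0,0,0.039],[0,0,0],0]
    - [[0,0,0.039],[0,0,0],0]
    - [[0,0,0.039],[0,0,0],0]
    - [[0,0,0.036],[0,0,0],0]

```text
time_s: 7.17
eef_pos: [474.2, 280.9, 62.5]
tcp_rot: [-3.135, -0.196, 0.0]
force: [1.3, 0.2, -0.1]
finger_gap: 0.2
grip_force: 0.0
```

>>> drive_tool:
  series:
    - [[0,0,0],[0,0,0],0]
    - [[0,0,0],[0,0,0],0]

```text
time_s: 7.33
eef_pos: [473.7, 280.8, 63.7]
tcp_rot: [3.134, 0.196, -0.005]
force: [1.6, 0.4, 1.8]
finger_gap: -0.2
grip_force: 0.0
```

>>> drive_tool:
  series:
    - [[-0.0003,-0.0078,0],[0,0,0],0]
    - [[0,0,0.012],[0,0,0],0]
    - [[0,0,0.004],[0,0,0],0]
    - [[0,0,0.002],[0,0,0],0]
    - [[0,0,0.002],[0,0,0],0]
    - [[0,0,0.001],[0,0,0],0]
    - [[0,0,0],[0,0,0],0]

```text
time_s: 7.92
eef_pos: [473.6, 289.1, 43.8]
tcp_rot: [-3.135, -0.196, -0.001]
force: [0.1, 1.0, 2.8]
finger_gap: -0.0
grip_force: 1.7
```

>>> drive_tool:
  series:
    - [[0,0,0.001],[0,0,0],0]
    - [[0,0,0.001],[0,0,0],0]
    - [[0,0,0],[0,0,0],0]

```text
time_s: 8.17
eef_pos: [473.6, 289.2, 42.7]
tcp_rot: [-3.135, -0.196, -0.002]
force: [-6.5, -2.7, 27.0]
finger_gap: -0.2
grip_force: 13.0
```

>>> drive_tool:
  series:
    - [[0,0,-0.004],[0,0,0],0]
    - [[0,0,-0.011],[0,0,0],0]
    - [[-0.015,0,0],[0,0,0],0]
    - [[-0.015,0,0],[0,0,0],0]
    - [[0,0,0.01],[0,0,0],0]
    - [[0,0,0.003],[0,0,0],0]
    - [[0,0,0.0015],[0,0,0],0]
    - [[0,0,0],[0,0,0],0]

```text
time_s: 8.83
eef_pos: [443.0, 284.8, 42.7]
tcp_rot: [3.134, 0.196, -0.002]
force: [-13.8, -5.8, 31.6]
finger_gap: -0.0
grip_force: 15.5
```

>>> drive_tool:
  series:
    - [[0,0,0.0005],[0,0,0],0]
    - [[0,0,0],[0,0,0],0]

```text
time_s: 9.0
eef_pos: [443.1, 284.9, 42.5]
tcp_rot: [3.134, 0.196, -0.002]
force: [-16.2, -7.4, 39.5]
finger_gap: -0.3
grip_force: 19.6
```

>>> drive_tool:
  series:
    - [[0,0,-0.004],[0,0,0],0]
    - [[0,0,-0.011],[0,0,0],0]
    - [[-0.015,0,0],[0,0,0],0]
    - [[-0.015,0,0],[0,0,0],0]
    - [[0,0,0.01],[0,0,0],0]
    - [[0,0,0.003],[0,0,0],0]
    - [[0,0,0.001],[0,0,0],0]
    - [[0,0,0],[0,0,0],0]

```text
time_s: 9.67
eef_pos: [413.7, 281.3, 42.8]
tcp_rot: [3.134, 0.196, -0.002]
force: [-10.8, -5.2, 22.7]
finger_gap: 0.1
grip_force: 11.4
```

>>> drive_tool:
  series:
    - [[0,0,0.0004],[0,0,0],0]
    - [[0,0,0],[0,0,0],0]

```text
time_s: 9.83
eef_pos: [413.8, 281.3, 42.7]
tcp_rot: [3.135, 0.195, -0.001]
force: [-11.5, -4.9, 29.5]
finger_gap: -0.2
grip_force: 14.9
```

```bash
python3 - <<'E'
from bench import env
import cv2
cv2.imwrite("pics/s1.png",cv2.resize(env.camera("scene")["img"][200:310,120:300,::-1],(720,440)))
s=env.get_state();print(s["q"])
E
```

```text
[-0.37584786  0.44145566 -0.4182955   2.11862181  0.29627979  0.63772317
 -2.44503288]
```

View pics/s1.png

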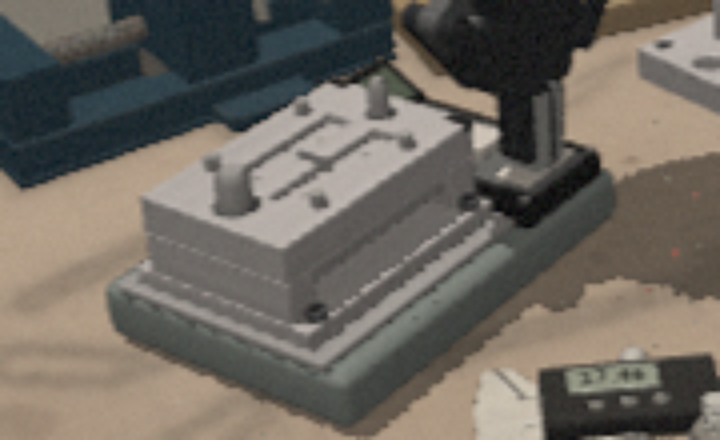

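>>> drive_tool:
  series:
    - [[0,0,-0.02],[0,0,0],0]
    - [[0,0,-0.04],[0,0,-0.06],0.055]
    - [[0,0,-0.04],[0,0,-0.12],0.055]
    - [[0,0,-0.04],[0,0,-0.12],0.055]
    - [[0,0,-0.03],[0,0,-0.12],0.055]
    - [[0,0,-0.03],[0,0,-0.12],0.055]
    - [[0,0,0],[0,0,-0.12],0.055]
    - [[0,0,0],[0,0,-0.12],0.055]

```text
time_s: 10.55
eef_pos: [415.3, 281.7, 244.1]
tcp_rot: [-2.822, -1.38, -0.006]
force: [0.7, 0.1, -0.4]
finger_gap: 55.2
grip_force: 0.0
```

>>> drive_tool:
  series:
    - [[0,0,0],[0,0,-0.12],0.055]
    - [[0,0,0],[0,0,-0.12],0.055]
    - [[0,0,0],[0,0,-0.12],0.055]
    - [[0,0,0],[0,0,-0.12],0.055]
    - [[0,0,0],[0,0,-0.06],0.055]
    - [[0,0,0],[0,0,0],0.055]

```text
time_s: 11.05
eef_pos: [414.4, 281.2, 242.1]
tcp_rot: [-2.354, -2.08, 0.0]
force: [0.2, -0.1, 0.9]
finger_gap: 54.9
grip_force: 0.0
```

>>> drive_tool:
  series:
    - [[-0.027,0.007,0],[0,0,0],0.055]
    - [[-0.027,0.0073,0],[0,0,0],0.055]
    - [[-0.027,0.0073,0],[0,0,0],0.055]
    - [[-0.027,0.0073,0],[0,0,0],0.055]
    - [[-0.027,0.0073,0],[0,0,0],0.055]
    - [[-0.027,0.0073,0],[0,0,0],0.055]
    - [[-0.027,0.0073,0],[0,0,0],0.055]
    - [[0,0,0],[0,0,0],0.055]

```text
time_s: 11.72
eef_pos: [441.2, 82.3, 242.0]
tcp_rot: [2.365, 2.066, -0.001]
force: [-0.6, -0.7, 0.2]
finger_gap: 55.1
grip_force: 0.0
```

>>> drive_tool:
  series:
    - [[0.0017,0,0.034],[0,0,-0.014],0.055]
    - [[0,0,0.034],[0,0,0],0.055]
    - [[0,0,0.034],[0,0,0],0.055]
    - [[0,0,0.034],[0,0,0],0.055]
    - [[0,0,0.034],[0,0,0],0.055]
    - [[0,0,0],[0,0,0],0.055]
    - [[0,0,0],[0,0,0],0.055]

```text
time_s: 12.3
eef_pos: [439.9, 89.2, 71.4]
tcp_rot: [-2.342, -2.091, 0.004]
force: [-0.1, 0.6, 1.1]
finger_gap: 55.0
grip_force: 0.0
```

```bash
python3 - <<'E'
from bench import env
import cv2
p=env.camera("scene")
cv2.imwrite("pics/s2.png",cv2.resize(p["img"][90:250,220:430,::-1],(788,600)))
E
```

```text
(no output)
```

View pics/s2.png

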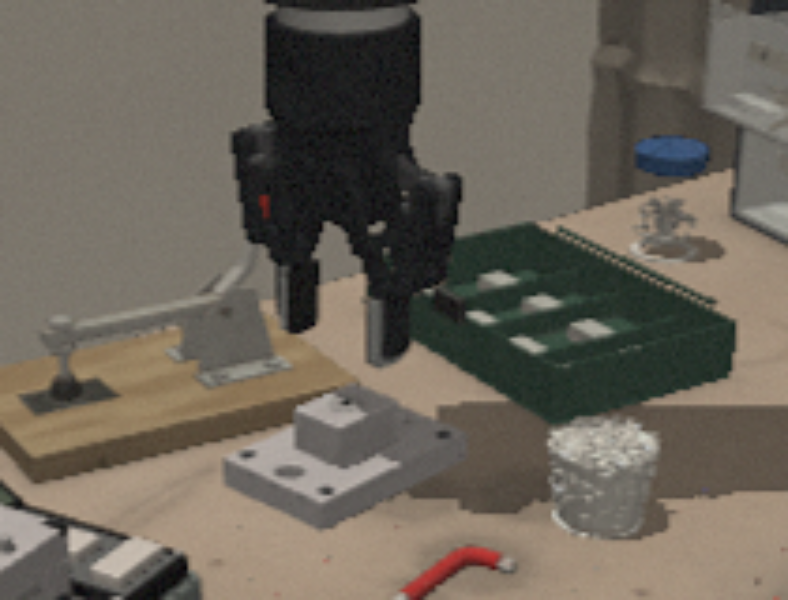

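The scene view shows the open fingers at crop (297,300) and (385,330), straddling the block at (350,425) with no furniture nearby. I'll correct the offset and go down.

>>> drive_tool:
  series:
    - [[-0.005,0.0019,0.01],[0,0,0.006],0.055]
    - [[0,0,0.02],[0,0,0],0.055]
    - [[0,0,0.012],[0,0,0],0.055]
    - [[0,0,0.006],[0,0,0],0.055]
    - [[0,0,0.003],[0,0,0],0.055]
    - [[0,0,0],[0,0,0],0.055]

```text
time_s: 12.85
eef_pos: [442.4, 83.9, 21.5]
tcp_rot: [2.349, 2.086, 0.001]
force: [0.1, -0.7, -0.1]
finger_gap: 54.7
grip_force: 0.0
```

>>> drive_tool:
  series:
    - [[0,-0.001,0.0015],[0,0,0],0.05]
    - [[0,0,0],[0,0,0],0.03]
    - [[0,0,0],[0,0,0],0.015]
    - [[0,0,0],[0,0,0],0]
    - [[0,0,0],[0,0,0],0]
    - [[0,0,0],[0,0,0],0]

```text
time_s: 13.35
eef_pos: [441.3, 84.1, 20.3]
tcp_rot: [2.348, 2.086, 0.001]
force: [-3.4, -0.8, 12.3]
finger_gap: 33.0
grip_force: 59.4
```

>>> drive_tool:
  series:
    - [[0,0,-0.005],[0,0,0],0]
    - [[0,0,-0.02],[0,0,0],0]
    - [[0,0,-0.035],[0,0,0],0]
    - [[0,0,-0.035],[0,0,0],0]
    - [[0,0,-0.035],[0,0,0],0]
    - [[0,0,0],[0,0,0],0]
    - [[0,0,0],[0,0,0],0]

```text
time_s: 13.93
eef_pos: [441.8, 84.0, 151.3]
tcp_rot: [2.347, 2.084, 0.005]
force: [-0.0, -0.4, -5.7]
finger_gap: 32.7
grip_force: 61.5
```

>>> drive_tool:
  series:
    - [[0,0,0],[0,0,-0.08],0]
    - [[0,0,0],[0,0,-0.09],0]
    - [[0,0,0],[0,0,-0.08],0]
    - [[0.02,0.003,0],[0,0,0],0]
    - [[0.026,0.0038,0],[0,0,0],0]
    - [[0.026,0.0038,0],[0,0,0],0]
    - [[0.026,0.0038,0],[0,0,0],0]
    - [[0.026,0.0038,0],[0,0,0],0]

```text
time_s: 14.6
eef_pos: [441.5, 210.1, 148.0]
tcp_rot: [-2.07, -2.362, 0.003]
force: [1.1, -0.5, -4.5]
finger_gap: 33.1
grip_force: 61.4
```

>>> drive_tool:
  series:
    - [[0.026,0.0038,0],[0,0,0],0]
    - [[0.026,0.0038,0],[0,0,0],0]
    - [[0.026,0.0038,0],[0,0,0],0]
    - [[0.026,0.0038,0],[0,0,0],0]
    - [[0.026,0.0038,0],[0,0,0],0]
    - [[0.02,0.003,0],[0,0,0],0]
    - [[0,0,0],[0,0,0],0]
    - [[0,0,0],[0,0,0],0]

```text
time_s: 15.27
eef_pos: [443.3, 361.6, 147.6]
tcp_rot: [-2.067, -2.364, 0.004]
force: [-0.4, -1.1, -5.0]
finger_gap: 32.6
grip_force: 61.4
```

```bash
python3 - <<'E'
from bench import env
import cv2
from h import *
for n in("top","scene"):
    p=env.camera(n)
    for l in("large_hole","small_hole","large_dowel","small_dowel","upper_face"):
        print(n,l,[(np.round(d["at"],1).tolist(),round(d["p"],2)) for d in env.pinpoint(p,l)[:2]])
    if n=="top":a=p["img"][120:220,140:270]
    else:a=p["img"][150:290,130:312]
    cv2.imwrite(f"pics/{n}3.png",cv2.resize(np.ascontiguousarray(a[:,:,::-1]),(780,600),interpolation=cv2.INTER_CUBIC))
E
```

```text
top large_hole []
top small_hole []
top large_dowel []
top small_dowel []
top upper_face []
scene large_hole [([443.9, 401.3, 146.0], 0.78)]
scene small_hole [([455.3, 319.0, 147.7], 0.89)]
scene large_dowel [([442.1, 410.8, 90.0], 0.68)]
scene small_dowel [([453.0, 325.6, 91.1], 0.69)]
scene upper_face [([443.4, 356.9, 130.9], 0.6)]
```

View pics/top3.png

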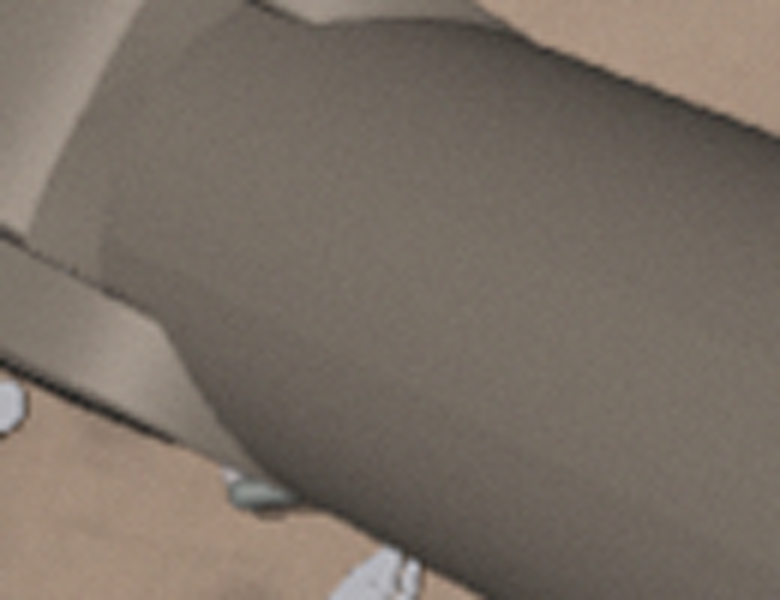

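View pics/scene3.png

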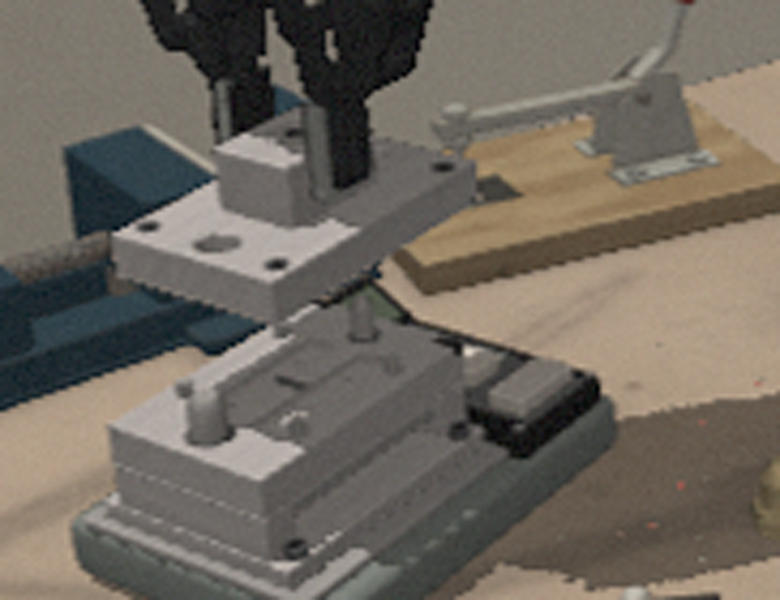

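The top view is blocked by the arm. The scene view shows the mould half held level over the gauge, with the large hole at crop (217,243) and the large dowel's top at (207,389).

```bash
python3 - <<'E'
from bench import env
from h import *
p=env.camera("scene");k=182/780
g=lambda a,b,z:ray(p,130+(a+.5)*k-.5,150+(b+.5)*140/600-.5,z).round(1)
s=env.get_state();print(s["eef_pos"],s["tcp_rot"],s["q"])
print("hole",g(217,243,s["eef_pos"][2]-4.3),"dowel",g(207,389,90))
print("dowel s1",ray(p,120+236.5/4-.5,200+168.5/4-.5,90),ray(p,120+377.5/4-.5,200+80/4-.5,90))
# predicted pixels for comparison
f=210/np.tan(np.radians(p["fovy"])/2)
def pr(q):
    c=p["extrinsics"]@np.r_[q,1];return ((p["cx"]+f*c[0]/c[2]-129.5)/k-.5).round(1),((p["cy"]+f*c[1]/c[2]-149.5)*600/140-.5).round(1)
print(pr([439.6,411.6,90]),pr([450.9,329.8,90]))
for y in (-1,1):print("corner low +x..",[pr(np.array([445.2,371.1,74])+[x*36*.991-y*56*.1316,x*36*.1316+y*56*.991,0]) for x in(-1,1)])
for y in (-1,1):print("upper bottom",[pr(np.r_[s["eef_pos"][:2],s["eef_pos"][2]-20.3]+[x*36*.991-y*56*.1316,x*36*.1316+y*56*.991,0]) for x in(-1,1)])
E
```

```text
[444.72175043 360.90787363 149.53769871] [2.07024131e+00 2.36287593e+00 2.59487954e-04] [-0.26748279  0.423719   -0.65826615  1.8840526   0.31703269  0.93919438
 -0.94099698]
hole [439.4 400.6 145.2] dowel [444.5 408.7  90. ]
dowel s1 [440.71257591 410.43815177  90.        ] [451.6988802 329.079807   90.       ]
(np.float64(209.5), np.float64(396.6)) (np.float64(361.1), np.float64(300.8))
corner low +x.. [(np.float64(463.8), np.float64(346.0)), (np.float64(317.0), np.float64(300.7))]
corner low +x.. [(np.float64(262.5), np.float64(484.4)), (np.float64(108.9), np.float64(428.0))]
upper bottom [(np.float64(475.3), np.float64(204.1)), (np.float64(324.8), np.float64(163.7))]
upper bottom [(np.float64(270.1), np.float64(329.5)), (np.float64(112.4), np.float64(278.9))]
```

>>> drive_tool:
  series:
    - [[0.0109,0.0018,0],[0,0,0],0]
    - [[0,0,0.017],[0,0,0],0]
    - [[0,0,0.016],[0,0,0],0]
    - [[0,0,0],[0,0,0],0]
    - [[0,0,0],[0,0,0],0]

```text
time_s: 16.33
eef_pos: [444.5, 372.3, 116.1]
tcp_rot: [-2.069, -2.363, 0.002]
force: [0.0, 0.3, -4.1]
finger_gap: 33.1
grip_force: 61.2
```

```bash
python3 - <<'E'
from bench import env
import cv2
from h import *
p=env.camera("scene");s=env.get_state();e=s["eef_pos"];print(e,s["tcp_rot"],s["force"],s["time_s"])
cv2.imwrite("pics/scene4.png",cv2.resize(np.ascontiguousarray(p["img"][170:290,130:286,::-1]),(780,600),interpolation=cv2.INTER_CUBIC))
f=210/np.tan(np.radians(p["fovy"])/2)
def pr(q):
    c=p["extrinsics"]@np.r_[q,1];return ((p["cx"]+f*c[0]/c[2]-129.5)*5-.5).round(1),((p["cy"]+f*c[1]/c[2]-169.5)*5-.5).round(1)
def P(b,x,y,z):return pr(np.array(b)+[x*.991-y*.1316,x*.1316+y*.991,z])
lo=[445.2,371.1,74];up=[e[0],e[1],e[2]-20.3]
for n,b,z in(("low",lo,0),("upB",up,0),("upT",up,16)):print(n,*[P(b,x,y,z) for x,y in((-36,-56),(-36,56),(36,56))])
print("hole",P(up,0,42,16),"dowel",P(lo,0,42,16))
for l in("large_hole","upper_face"):print(l,[(np.round(d["at"],1).tolist(),round(d["p"],2)) for d in env.pinpoint(p,l)[:1]])
E
```

```text
[444.92486397 372.62881746 116.86335984] [-2.06947212e+00 -2.36314721e+00 -8.10286610e-07] [-0.57565964  0.89310588 -3.86225606] 16.3833
low (np.float64(541.2), np.float64(303.8)) (np.float64(306.3), np.float64(465.3)) (np.float64(127.1), np.float64(399.4))
upB (np.float64(534.1), np.float64(243.6)) (np.float64(294.7), np.float64(400.7)) (np.float64(113.4), np.float64(336.8))
upT (np.float64(531.0), np.float64(198.6)) (np.float64(288.8), np.float64(352.0)) (np.float64(106.0), np.float64(289.7))
hole (np.float64(229.1), np.float64(300.0)) dowel (np.float64(241.3), np.float64(364.3))
large_hole [([455.2, 328.1, 88.4], 0.63)]
upper_face [([442.9, 369.9, 96.5], 0.71)]
```

View pics/scene4.png

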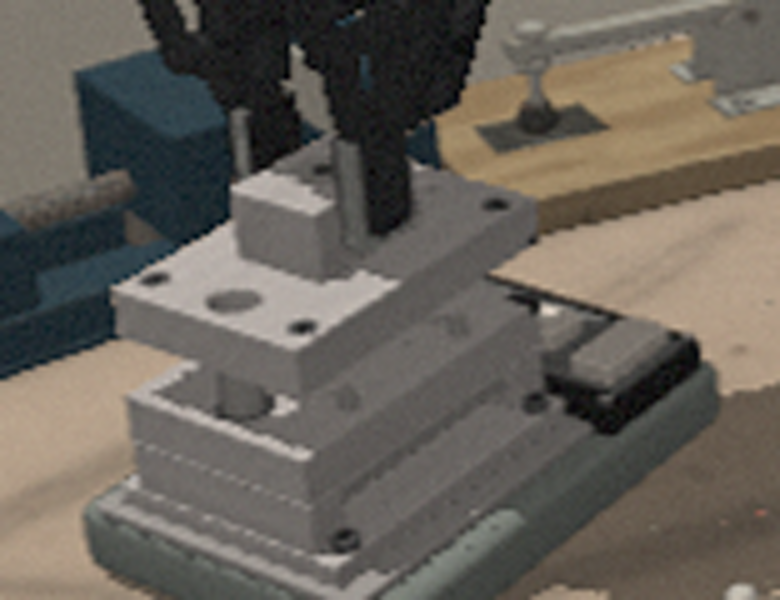

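The upper half's corners sit about 4 to 5 crop px right of the prediction, with the near corner at (298,349). The lower half's are within 2 px of theirs, with the near corner at (311,463). That means roughly 1 mm of offset, inside the taper's reach, so I'll trim it and lower.

>>> drive_tool:
  series:
    - [[-0.0008,0.0006,0.003],[0,0,0],0]
    - [[0,0,0.003],[0,0,0],0]
    - [[0,0,0.002],[0,0,0],0]
    - [[0,0,0.002],[0,0,0],0]
    - [[0,0,0],[0,0,0],0]
    - [[0,0,0],[0,0,0],0]

```text
time_s: 16.98
eef_pos: [445.7, 371.4, 106.4]
tcp_rot: [-2.07, -2.363, -0.0]
force: [0.9, -0.2, -3.8]
finger_gap: 32.3
grip_force: 61.4
```

```bash
python3 - <<'E'
from bench import env
s=env.get_state();print(s["eef_pos"],s["force"],s["torque"])
E
```

```text
[445.74973533 371.41250872 106.40253292] [ 0.8877481  -0.24098853 -3.81230144] [ 0.15323969 -0.08771074 -0.04149554]
```

>>> drive_tool:
  series:
    - [[0,0,0.0015],[0,0,0],0]
    - [[0,0,0.0015],[0,0,0],0]
    - [[0,0,0.001],[0,0,0],0]
    - [[0,0,0],[0,0,0],0]

```text
time_s: 17.32
eef_pos: [445.9, 371.5, 102.4]
tcp_rot: [-2.07, -2.363, -0.001]
force: [2.1, 3.1, -4.1]
finger_gap: 32.8
grip_force: 61.5
```

```bash
python3 - <<'E'
from bench import env
s=env.get_state();print(s["eef_pos"],s["force"],s["torque"])
E
```

```text
[445.89522578 371.53035287 102.4075764 ] [ 2.09243871  3.13605547 -4.05934598] [ 0.5641929  -0.47210589 -0.05592335]
```

>>> drive_tool:
  series:
    - [[0.0004,0.0004,0.001],[0,0,0],0]
    - [[0,0,0.0015],[0,0,0],0]
    - [[0,0,0.001],[0,0,0],0]
    - [[0,0,0],[0,0,0],0]

```text
time_s: 17.65
eef_pos: [446.0, 371.7, 99.0]
tcp_rot: [2.07, 2.363, -0.0]
force: [-0.2, -1.6, 3.6]
finger_gap: 32.8
grip_force: 62.3
```

```bash
python3 - <<'E'
from bench import env
s=env.get_state();print(s["eef_pos"],s["tcp_rot"],s["force"],s["torque"])
E
```

```text
[446.01223434 371.72726901  98.96842297] [ 2.07001570e+00  2.36305089e+00 -1.81824934e-04] [-0.20903738 -1.60198028  3.64338023] [-0.24806912  0.18374248 -0.06460608]
```

>>> drive_tool:
  series:
    - [[0,0,0.0015],[0,0,0],0]
    - [[0,0,0.0015],[0,0,0],0]
    - [[0,0,0.001],[0,0,0],0]
    - [[0,0,0],[0,0,0],0]

```text
time_s: 17.98
eef_pos: [446.1, 371.8, 94.9]
tcp_rot: [2.07, 2.363, 0.0]
force: [-1.5, -1.9, 6.0]
finger_gap: 32.5
grip_force: 62.7
```

>>> drive_tool:
  series:
    - [[0,0,0.0005],[0,0,0],0]
    - [[0,0,0],[0,0,0],0]

```text
time_s: 18.15
eef_pos: [446.1, 371.8, 94.6]
tcp_rot: [2.07, 2.363, 0.0]
force: [-1.1, -3.3, 7.0]
finger_gap: 32.6
grip_force: 62.8
```

>>> drive_tool:
  series:
    - [[0,0,0.0004],[0,0,0],0]
    - [[0,0,0],[0,0,0],0]

```text
time_s: 18.32
eef_pos: [446.1, 371.8, 94.4]
tcp_rot: [2.07, 2.363, 0.0]
force: [-2.8, -4.7, 10.7]
finger_gap: 32.5
grip_force: 63.2
```

>>> drive_tool:
  series:
    - [[0,0,0.0003],[0,0,0],0]
    - [[0,0,0],[0,0,0],0]

```text
time_s: 18.48
eef_pos: [446.1, 371.8, 94.4]
tcp_rot: [2.07, 2.363, 0.0]
force: [-5.5, -4.8, 15.6]
finger_gap: 32.8
grip_force: 63.9
```

>>> drive_tool:
  series:
    - [[0,0,0.0003],[0,0,0],0]
    - [[0,0,0],[0,0,0],0]

```text
time_s: 18.65
eef_pos: [446.1, 371.8, 94.4]
tcp_rot: [2.07, 2.362, 0.0]
force: [-6.0, -7.1, 21.5]
finger_gap: 32.7
grip_force: 64.6
```

>>> drive_tool:
  series:
    - [[0,0,0],[0,0,0],0]
    - [[0,0,0],[0,0,0],0]
    - [[0,0,0],[0,0,0],0]
    - [[0,0,0],[0,0,0],0]
    - [[0,0,0],[0,0,0],0]
    - [[0,0,0],[0,0,0],0]

```text
time_s: 19.15
eef_pos: [446.1, 371.8, 94.3]
tcp_rot: [2.07, 2.363, 0.0]
force: [-5.6, -6.9, 20.5]
finger_gap: 33.4
grip_force: 64.6
```

```bash
python3 - <<'E'
from bench import env
import cv2,numpy as np
p=env.camera("scene");s=env.get_state();print(s["force"],s["torque"])
cv2.imwrite("pics/scene5.png",cv2.resize(np.ascontiguousarray(p["img"][170:290,130:286,::-1]),(780,600),interpolation=cv2.INTER_CUBIC))
E
```

```text
[-6.04121091 -6.849469   21.3020533 ] [-1.40058800e+00  1.28526034e+00  3.31880226e-04]
```

View pics/scene5.png

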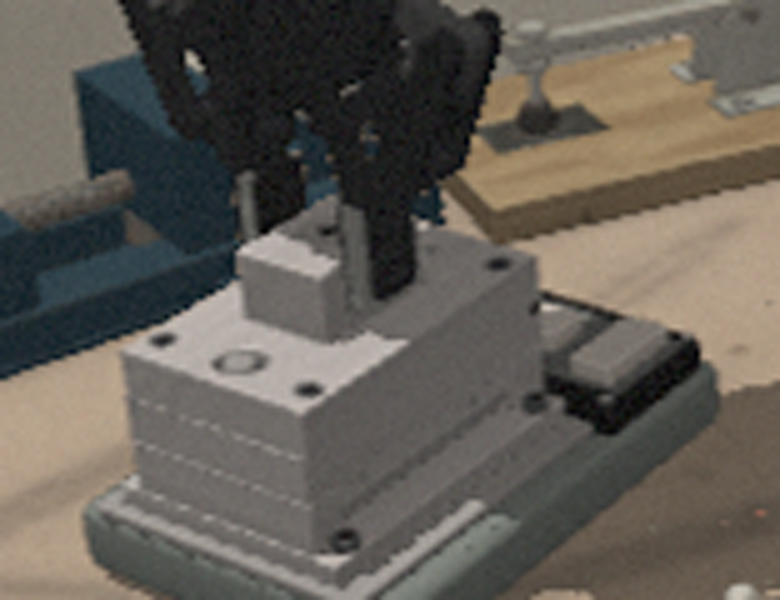

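The mould is shut flush: the dowel shows in the large hole at (240,362), no gap is visible along the parting line, and the push is steady at about 25 N on the gauge.

```bash
python3 -c "
from bench import env
print(env.hand_in())"
```

```text
the job is handed in; nothing more can be done
None
```

The job is handed in, with no verdict returned: I pressed the power, zero and record keys down in order, and the upper half is on both dowels, held shut flush with about 25 N on the gauge (wrist reading plus the part's weight).

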